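# Close the dust box and hold its gate at the mark

### The job

Get the dust box ready for purging: press both of its raised covers down until they snap shut, then pull the spring-loaded gate by its red handle until the red pointer stands over the yellow mark, and keep it there: the job finishes with the robot still holding the gate at the mark. Leave the other things on the bench where they are.

Things in the scene. Friction and masses are not known exactly. Their poses are not given: they have to be found in the camera images.
- dust_box: grey sheet-metal dust box fixed to the bench, 140 mm (its x) by 300 mm (its y) by 60 mm high; origin at the centre of its underside, x axis to its rear (roughly away from the robot), y to its left. The two covers lie over its left and middle, the gate on the flat deck at its right (y about -0.10). Two latch posts stand at its front edge before the covers, their brass balls reaching 72 mm high
- cover_left (a joint): aluminium cover, 121 mm deep by 86 mm wide by 4 mm thick, on the left of the dust box; hinge angle in rad: 0 = level and shut, positive = its front (robot-side) edge raised, at most 0.7. A stiff hinge leaves it at any angle; in the last 0.08 rad a sprung brass ball catch at the middle of its front edge resists (about 6 N at the blue pad), then snaps over at about 0.03 rad and holds it shut against a firm stop at 0
- cover_mid (a joint): aluminium cover, 121 mm deep by 86 mm wide by 4 mm thick, on the middle of the dust box; hinge angle in rad: 0 = level and shut, positive = its front (robot-side) edge raised, at most 0.7. A stiff hinge leaves it at any angle; in the last 0.08 rad a sprung brass ball catch at the middle of its front edge resists (about 6 N at the blue pad), then snaps over at about 0.03 rad and holds it shut against a firm stop at 0
- cover_left_press (a point): centre of the blue pad on the top face of the left cover, the place to press: on the cover's midline, 98 mm towards the robot from the hinge line; at z = 0.066 m when shut
- cover_mid_press (a point): centre of the blue pad on the top face of the middle cover, the place to press: on the cover's midline, 98 mm towards the robot from the hinge line; at z = 0.066 m when shut
- cover_left_hinge (a point): middle of the hinge line of the left cover, along the rear of the box; the hinge runs along the dust box's y axis, 64 mm above the bench
- cover_mid_hinge (a point): middle of the hinge line of the middle cover, along the rear of the box; the hinge runs along the dust box's y axis, 64 mm above the bench
- gate (a joint): steel gate plate that slides out of the deck towards the robot, along the dust box's -x axis; value in m: 0 = fully in, 0.085 = stop. A spring always draws it back in (about 5 N at rest, 60 N/m more as it comes out), so it returns as soon as it is let go
- gate_handle (a point): grip point of the red upright handle on the gate plate: 16 mm thick (along the box's x), 30 mm wide (along its y), free from 67 mm to 117 mm above the bench; this point is on its centre line, 12 mm below its top, 105 mm above the bench. The deck with the gate plate beneath is 67 mm high, the guide rails beside it 69 mm, the pointer 74 mm
- gate_pointer (a point): tip of the small red pointer, a 6 mm wide flat bar on the right side of the gate plate, level with the handle's centre and 35 mm to its right; it moves with the gate
- mark: yellow block clipped to the deck right of the gate, 8 mm (along the slide) by 16 mm by 9 mm high; origin at the centre of its underside, axes as the dust box's. Its place along the slide varies (30 to 65 mm from the pointer's rest); the pointer passes over it
- wax: blue wax disc, 40 mm across, 14 mm high, in front of the box; leave alone; origin under its centre
- stone: dark green polished domed stone, 26 mm across, 13 mm high, in front of the box; leave alone; origin under its centre
- brush: bench brush, 140 by 34 by 40 mm, pale wooden back; leave alone; origin under its centre
- tin: flat tin with red lid, 93 by 143 by 38 mm; leave alone; origin under its centre
- pencil: green pencil, 160 mm long, 7 mm thick; leave alone; origin under its middle
- handpiece: grey and red rotary handpiece, 140 mm long, 26 mm thick, lying down; leave alone; origin under its middle
- oil: small amber bottle, 44 mm across, 105 mm high, standing; leave alone; origin under its centre

How it is judged (in metres and radians):
On the way, in this order (a step that is already met when the one before it is completed fails the run):
1. both covers are snapped shut (value of joint each of cover_left, cover_mid below 0.02 rad), for 0.2 s.
2. the gate is pulled out, its pointer over the mark (x of gate_pointer in the frame of mark between -0.004 and 0.004 m and contact force between the fingers and gate above 2 N), for 0.3 s.
At the end, for the whole second after the job is handed in: Both covers are shut (hinge angle under 0.02 rad), the pointer stands within 4 mm of the middle of the yellow mark along the slide, the gate is still (under 10 mm/s), and the fingers are holding the gate (over 2 N on it) (all of step 1 and all of step 2 and velocity of joint gate between -0.01 and 0.01 m/s); the arm keeps its last pose, push and grip.
It fails at once if one of the other things on the bench is moved more than 30 mm (distance of any of wax, stone, brush, tin, pencil, handpiece, oil from where it was at the start of the episode above 0.03 m).
It also fails if it takes over 56 s, if anything falls off the work surface, if the arm or the gripper's body presses on something with over 40 N, if the wrist force passes 120 N, or if a joint passes its speed limit or range.

### The arm

A 7-joint arm with a two-finger parallel gripper is mounted at the origin on the work surface. World frame = base frame: x ahead of the robot, y to its left, z up, the work surface at z = 0. Lengths are in m, angles in degrees, forces in N, time in s.
With the tool pointing down it reaches from about 0.425 to 0.95 m from the base axis. Payload 16.7 kg.
Tool frame: the origin (TCP) lies midway between the tips of the shut fingers; the grasp point (between the pads) lies 19 mm behind it; z points along the fingers, y is the line along which they close (so a half turn about z gives the same grasp; the last joint's range is limited). The gripper opens to 94 mm and grips with 3 to 60 N. Pads are 16 mm wide; open, the fingers measure 119 mm over their backs; the gripper's body (75 mm by 177 mm) begins 78 mm behind the grasp point.
Start: joints at [-82.936, 24.414, 4.234, 92.017, -1.954, 63.644, -3.845], TCP at [0.182, 0.65, 0.205] pointing down, gripper open.
Joint ranges: [-163.25, 163.25], [-28.42, 122.38], [-70.27, 78.77], [12.13, 141.07], [-58.53, 238.53], [9.26, 117.41], [-156.51, 156.51]. Speed limits (degrees/s): [108.29, 108.29, 136.94, 136.94, 172.46, 172.46, 172.46].

### API

Orientations are given as [roll, pitch, yaw] about the fixed x, y, z axes, in that order (R = Rz(yaw) Ry(pitch) Rx(roll)).
In Python, from station import get_state, get_image, get_calibration, job_done gives the robot as it stands. The module is installed in compiled form; this text tells all that it offers.
- The arm moves only by the tool drive_tool, never from a script. Its argument "targets" is a list that holds one entry, the list of rows, each a list of 7 numbers: the shift along the tool's x, y, z in m, then the turn, a rotation vector about the tool's x, y, z in rad, then the opening, from 0 (shut) to 1 (fully open). In form: [[[dx, dy, dz, wx, wy, wz, fingers], ...]]. A call has 1 to 12 rows; each row is the pose to reach, as a shift and turn from the pose commanded when the call began, along the tool's axes at that moment; what a row does not reach only later rows make up. A row lasts 1/8 s, in which the tool goes at most 62.5 mm and 10.7 degrees, less where a joint would pass 70% of its speed; a pose out of reach is approached as far as the arm can. A call with a gripper value outside its range is refused whole. The fingers move at their own pace and stop on an object; the grip force is fixed at half the most. Time passes only in rows, so rows that repeat a pose let the fingers close. It gives the time, the measured TCP pose, the force, the opening and the grip force at its end, in the units of the state.
- get_state(): the state, without advancing time (a new reading comes with each control period).
- get_image(name): name is "side" or "top"; returns the picture (480x640x3 uint8, blue, green, red); there is no depth.
- get_calibration(name): a dict with "fx", "fy", "cx", "cy" (pixels), "rvec" (rotation vector, rad) and "tvec" (3), from world to camera coordinates, as OpenCV has them. Camera axes: x right, y down, z forward; pixel columns grow to the right and rows downward; lengths in m; the calibration is good to about 2 mm. A picture is of the moment at which its call begins. get_calibration takes no time and is no camera call.
- job_done(): hands the job in; it is judged then, once.
The state is a dict: "clock": time; "qpos": joint angles; "dq": joint speeds; "joint_efforts": joint torques, N m; "position": TCP position; "eef_rot": TCP orientation; "force": force on the tool from outside, world axes, zero at the start; "wrist_torque": the same for the moment, N m; "grip_width": opening from 0.0 (shut) to 1.0 (fully open); "grip_force": force on a finger pad.
Only numpy, scipy, OpenCV 4.12 (cv2) and the standard library are available. Lean on these libraries where they do the work, as an engineer would, in place of code of your own. Each camera call takes 0.05 s, during which the arm holds its last target. There are 200 camera calls.

## Working session

There is one attempt and no reset: what is moved stays moved. The work goes in short steps, Python scripts to look and compute and a tool call to move; the robot and the scene stay as the last step left them, time stands still between calls to the robot, and variables do not carry over. Pictures are saved under pics/ and viewed, at most 10 in all, crops included, and the job is handed in when it is done.

Besides the shell and the picture viewer there is one more tool, called after ">>>" by a JSON object that holds its "fn" and its "kwargs". drive_tool: Moves the arm, as the interface text tells. Its arguments: {"type":"object","properties":{"targets":{"type":"array"}},"required":["targets"]}

```bash
mkdir -p pics; python3 - <<'E'
from station import *
import cv2
for n in("side","top"):
    cv2.imwrite(f"pics/{n}0.png",get_image(n)); c=get_calibration(n); print(n,c)
s=get_state();print(s)
E
```

```text
side {'fx': 486.0608296645403, 'fy': 486.0608296645403, 'cx': 327.0615017109843, 'cy': 245.5564674652941, 'rvec': array([ 2.22373892, -0.42442062,  0.18789214]), 'tvec': array([-0.48263985,  0.18221669,  0.91138705])}
top {'fx': 515.1481153127784, 'fy': 515.1481153127784, 'cx': 318.4983821180512, 'cy': 233.42745402302594, 'rvec': array([ 2.1900706 , -2.12311592,  0.1788773 ]), 'tvec': array([-0.02920017,  0.52785996,  1.07569126])}
{'clock': 0.1, 'qpos': array([-82.93732571,  24.44627812,   4.23003891,  92.04931146,
        -1.95357481,  63.64341785,  -3.8437757 ]), 'dq': array([ 0.0310088 , -0.15275849, -0.03573653, -0.02903902,  0.02194422,
       -0.01433019, -0.07608554]), 'joint_efforts': array([ 6.66468564e-03, -9.37466884e+01,  3.67620595e+00, -4.55036974e+01,
       -4.86646732e-02,  1.69808418e-02,  5.05931996e-05]), 'position': array([0.1817473 , 0.64964914, 0.20483676]), 'eef_rot': array([-1.79933234e+02,  4.30948773e-03,  1.64371925e+02]), 'force': array([-0.36067705, -0.19851024, -0.46422675]), 'wrist_torque': array([ 0.04012372, -0.00491543,  0.00734237]), 'grip_force': 0.0, 'grip_width': 0.9975644148111287}
```

View pics/top0.png

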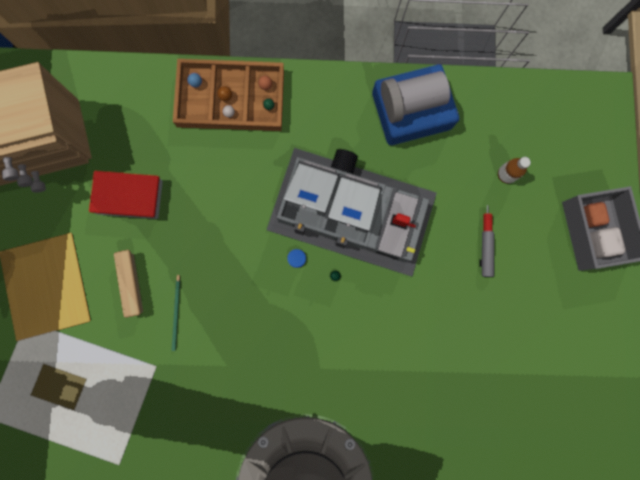

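View pics/side0.png

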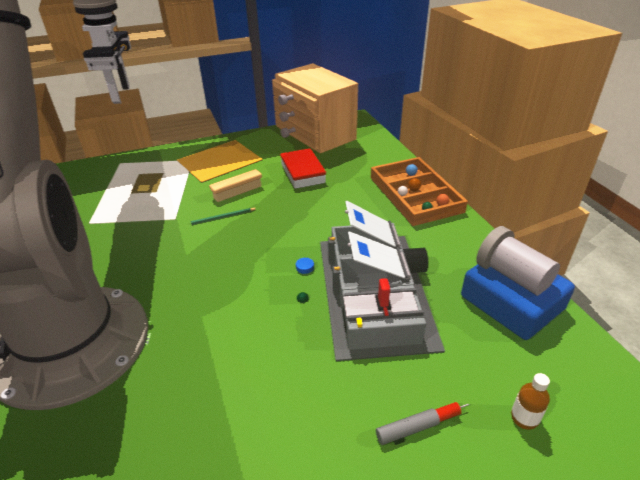

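The top view shows the box at about (350,215), with blue pads at (308,196) and (351,213), the red handle at (402,220) and the yellow mark at (411,250). In the side view the pads are at (357,216) and (363,249), the handle at (384,292) and the mark at (360,322).

```bash
cat > h.py <<'E'
from station import *
import cv2, numpy as np
def cam(n):
    c=get_calibration(n); K=np.array([[c['fx'],0,c['cx']],[0,c['fy'],c['cy']],[0,0,1.]])
    R=cv2.Rodrigues(np.array(c['rvec']))[0]; return K,R,np.array(c['tvec']).ravel()
def plane(n,uv,z):
    K,R,t=cam(n); d=R.T@np.linalg.inv(K)@[uv[0],uv[1],1]; o=-R.T@t; return o+d*(z-o[2])/d[2]
def proj(n,p):
    K,R,t=cam(n); q=K@(R@np.asarray(p)+t); return q[:2]/q[2]
def tri(a,b):
    P=[K@np.c_[R,t] for K,R,t in (cam("side"),cam("top"))]
    X=cv2.triangulatePoints(P[0],P[1],np.array(a,float).reshape(2,1),np.array(b,float).reshape(2,1)); return (X[:3]/X[3]).ravel()
RNG={'blue':((105,150,60),(125,255,255)),'yellow':((22,150,120),(35,255,255)),'red':((0,170,90),(6,255,255)),'brass':((12,80,70),(24,255,255))}
def blobs(im,col,box,amin=3):
    x0,y0,x1,y1=box; m=cv2.inRange(cv2.cvtColor(im,cv2.COLOR_BGR2HSV),*RNG[col])[y0:y1,x0:x1]
    n,l,s,c=cv2.connectedComponentsWithStats(m)
    return [(int(s[i][4]),(c[i]+[x0,y0]).round(1).tolist(),(s[i][:4]+[x0,y0,0,0]).tolist()) for i in range(1,n) if s[i][4]>=amin]
E
python3 - <<'E'
from h import *
for n,b in(("side",(320,190,440,350)),("top",(265,140,440,280))):
    im=cv2.imread(f"pics/{n}0.png")
    for c in RNG: print(n,c,blobs(im,c,b))
    x0,y0,x1,y1=b
    cv2.imwrite(f"pics/{n}c.png",cv2.resize(im[y0:y1,x0:x1],None,fx=4.5 if n=="top" else 3.7,fy=4.2 if n=="top" else 3.7,interpolation=cv2.INTER_CUBIC))
a=np.hstack([cv2.resize(cv2.imread("pics/sidec.png"),(400,533)),cv2.resize(cv2.imread("pics/topc.png"),(400,320)) if 0 else np.zeros((533,1,3),np.uint8)])
E
```

```text
side blue [(65, [358.6, 216.4], [354, 211, 10, 12]), (95, [363.0, 248.5], [358, 242, 11, 14])]
side yellow [(3, [336.0, 267.0], [335, 267, 3, 1]), (49, [358.9, 321.4], [356, 317, 6, 10])]
side red [(288, [383.8, 293.9], [379, 279, 11, 37])]
side brass [(1338, [415.6, 204.7], [382, 190, 58, 36]), (20, [331.9, 238.2], [329, 237, 7, 4]), (22, [336.7, 267.7], [334, 266, 7, 4]), (3, [355.7, 320.0], [355, 319, 2, 3]), (11, [359.4, 325.8], [357, 324, 6, 4])]
top blue [(13, [389.6, 141.2], [388, 140, 4, 4]), (99, [307.7, 195.7], [299, 191, 18, 10]), (113, [351.5, 212.9], [343, 208, 18, 11]), (246, [296.4, 257.9], [288, 250, 18, 17])]
top yellow [(16, [410.1, 249.5], [407, 248, 7, 4])]
top red [(113, [402.6, 219.3], [394, 214, 20, 13])]
top brass [(19, [299.4, 225.7], [298, 223, 4, 6]), (21, [342.4, 239.6], [341, 237, 4, 6])]
```

View pics/topc.png

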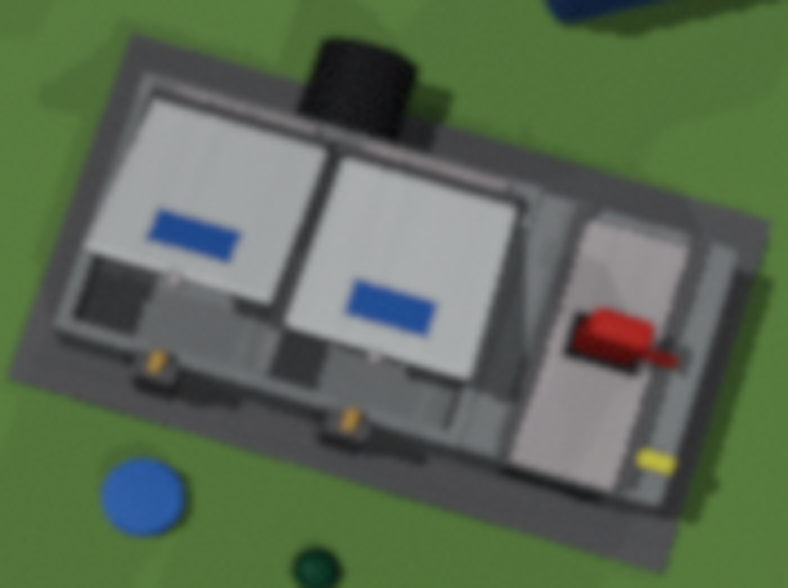

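View pics/sidec.png

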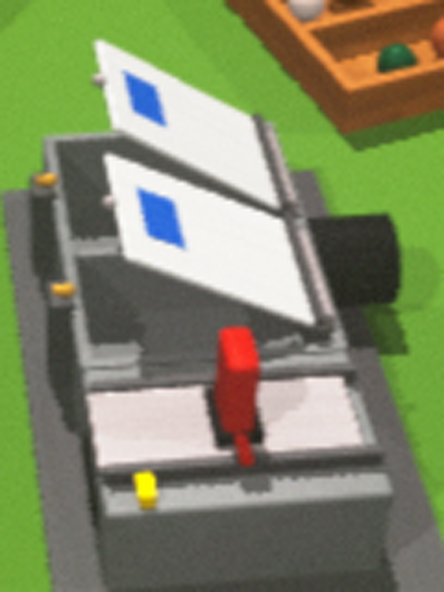

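```bash
python3 - <<'E'
from h import *
bl=tri((331.9,238.2),(299.4,225.7)); bm=tri((336.7,267.7),(342.4,239.6))
pl=tri((358.6,216.4),(307.7,195.7)); pm=tri((363,248.5),(351.5,212.9))
mk=tri((358.9,321.4),(410.1,249.5))
print("balls",bl,bm,plane("top",(299.4,225.7),.07),plane("top",(342.4,239.6),.07)); print("pads",pl,pm); print("mark",mk,plane("top",(410.1,249.5),.069))
e=(bl-bm)[:2]; print("yaw",np.degrees(np.arctan2(-e[0],e[1])), np.linalg.norm(e)); e=(pl-pm)[:2]; print("yaw",np.degrees(np.arctan2(-e[0],e[1])))
# pixel outline corners of the base plate via top crop
f=lambda u,v:(265+u/4.5,140+v/4.2)
for n,p,z in(("ptr",f(677,362),.074),("hTL",f(592,318),.117),("hinge L rear",f(150,90),.06),("rear R",f(525,187),.064),("tray rearR",f(735,245),.06),("tray frR",f(660,505),.06),("tray frL",f(58,325),.06),("tray rL",f(145,72),.06)): print(n,plane("top",p,z))
h=(402.6,219.3)
g=lambda u,v:(320+u/3.7,190+v/3.7)
print("handle top tri",tri(g(238,342),f(622,330)), "ptr tri",tri(g(248,462),f(677,362)))
E
```

```text
balls [0.54009391 0.02828066 0.06824282] [ 0.51362876 -0.06306522  0.06861885] [0.53900061 0.02845676 0.07      ] [ 0.5124682  -0.06271087  0.07      ]
pads [0.59355234 0.01264687 0.1214596 ] [ 0.56267903 -0.07727967  0.1137779 ]
mark [ 0.49744531 -0.20646209  0.06632934] [ 0.49625014 -0.20566288  0.069     ]
yaw -16.15760402840785 0.09510244238062163
yaw -18.94822041299407
ptr [ 0.54541544 -0.21577554  0.074     ]
hTL [ 0.55850602 -0.1682395   0.117     ]
hinge L rear [0.68108311 0.03580871 0.06      ]
rear R [ 0.63529904 -0.14481475  0.064     ]
tray rearR [ 0.60938121 -0.2464437   0.06      ]
tray frR [ 0.47459648 -0.21087689  0.06      ]
tray frL [0.55696854 0.07492079 0.06      ]
tray rL [0.69055243 0.03854352 0.06      ]
handle top tri [ 0.5545685  -0.18209555  0.11879206] ptr tri [ 0.5467911  -0.21637844  0.07306429]
```

>>> {"fn": "drive_tool", "kwargs": {"targets": [[[-0.5686,-0.5023,0,0,0,1.577,0],[-0.5686,-0.5023,0,0,0,1.577,0],[-0.5686,-0.5023,0,0,0,1.577,0],[-0.5686,-0.5023,0,0,0,1.577,0],[-0.5686,-0.5023,0,0,0,1.577,0],[-0.5686,-0.5023,0,0,0,1.577,0],[-0.5686,-0.5023,0,0,0,1.577,0],[-0.5686,-0.5023,0,0,0,1.577,0],[-0.5686,-0.5023,0,0,0,1.577,0],[-0.5686,-0.5023,0,0,0,1.577,0],[-0.5686,-0.5023,0,0,0,1.577,0],[-0.5686,-0.5023,0,0,0,1.577,0]]]}}

```text
clock: 1.6
position: [0.5901, 0.0188, 0.2054]
eef_rot: [-180.0, -0.0, 74.0]
force: [0.4, 1.2, 0.1]
grip_width: 0.003
grip_force: 0.0
```

>>> {"fn": "drive_tool", "kwargs": {"targets": [[[0,0,0.045,0,0,0,0],[0,0,0.075,0,0,0,0],[0,-0.003,0.088,0,0,0,0],[0,-0.007,0.097,0,0,0,0],[0,-0.011,0.105,0,0,0,0],[0,-0.014,0.114,0,0,0,0],[0,-0.016,0.123,0,0,0,0],[0,-0.017,0.13,0,0,0,0],[0,-0.017,0.135,0,0,0,0],[0,-0.017,0.139,0,0,0,0],[0,-0.017,0.139,0,0,0,0]]]}}

```text
clock: 2.98
position: [0.573, 0.0249, 0.0662]
eef_rot: [-180.0, 0.0, 74.0]
force: [0.2, -0.4, -0.6]
grip_width: 0.001
grip_force: 0.0
```

>>> {"fn": "drive_tool", "kwargs": {"targets": [[[0,0.003,0.002,0,0,0,0],[0,0.003,0.003,0,0,0,0],[0,0.003,0.004,0,0,0,0]]]}}

```text
clock: 3.35
position: [0.5747, 0.0247, 0.0638]
eef_rot: [-179.8, -0.1, 74.0]
force: [-23.2, 3.9, 50.6]
grip_width: 0.006
grip_force: 25.0
```

```bash
python3 - <<'E'
from h import *
print(get_state()['force'],get_state()['position'])
im=get_image("side"); cv2.imwrite("pics/s1.png",cv2.resize(im[180:360,310:450],None,fx=3.3,fy=3.3,interpolation=cv2.INTER_CUBIC))
E
```

```text
[-23.1763871    3.85351217  50.58722049] [0.57465756 0.02472149 0.06384248]
```

View pics/s1.png

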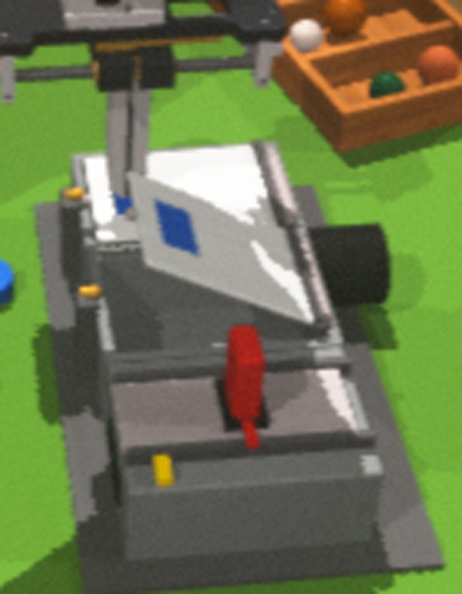

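The left cover is level under the fingers and pressed onto its stop with 50 N. Next is the middle cover.

>>> {"fn": "drive_tool", "kwargs": {"targets": [[[0,0,-0.05,0,0,0,0],[0,0,-0.1,0,0,0,0],[-0.05,0.008,-0.1,0,0,0,0],[-0.101,0.0153,-0.1,0,0,0,0],[-0.101,0.0153,-0.1,0,0,0,0],[-0.101,0.0153,-0.1,0,0,0,0]]]}}

```text
clock: 4.15
position: [0.563, -0.0769, 0.1625]
eef_rot: [180.0, -0.0, 74.0]
force: [0.5, 0.9, -0.2]
grip_width: 0.007
grip_force: 0.0
```

>>> {"fn": "drive_tool", "kwargs": {"targets": [[[0,0,0.035,0,0,0,0],[0,0,0.048,0,0,0,0],[0,-0.004,0.057,0,0,0,0],[0,-0.007,0.066,0,0,0,0],[0,-0.01,0.075,0,0,0,0],[0,-0.012,0.083,0,0,0,0],[0,-0.0125,0.09,0,0,0,0],[0,-0.0125,0.096,0,0,0,0],[0,-0.0125,0.098,0,0,0,0],[0,-0.0125,0.099,0,0,0,0],[0,-0.0125,0.099,0,0,0,0]]]}}

```text
clock: 5.52
position: [0.5507, -0.0736, 0.0648]
eef_rot: [-180.0, -0.1, 74.0]
force: [-13.8, 2.8, 39.9]
grip_width: 0.003
grip_force: 19.9
```

>>> {"fn": "drive_tool", "kwargs": {"targets": [[[0,0,-0.05,0,0,0,0],[0,0,-0.105,0,0,0,0.3],[-0.05,0.017,-0.105,0,0,0,0.6],[-0.103,0.0343,-0.105,0,0,0,0.6],[-0.103,0.0343,-0.105,0,0,0,0.6],[-0.103,0.0343,-0.105,0,0,0,0.6]]]}}

```text
clock: 6.28
position: [0.5553, -0.182, 0.1681]
eef_rot: [-180.0, -0.0, 74.0]
force: [1.0, 0.6, 0.9]
grip_width: 0.498
grip_force: 0.0
```

```bash
python3 - <<'E'
from h import *
print(get_state()['position'],get_state()['grip_width'])
im=get_image("side"); cv2.imwrite("pics/s2.png",cv2.resize(im[150:350,300:450],None,fx=3,fy=3,interpolation=cv2.INTER_CUBIC))
for c in('blue','red','yellow'):print(c,blobs(im,c,(320,190,440,350)))
E
```

```text
[ 0.55528185 -0.1820102   0.16814797] 0.49750219663512235
blue [(94, [349.3, 237.7], [345, 233, 10, 11]), (117, [355.4, 267.4], [350, 262, 12, 12])]
red [(171, [384.1, 291.5], [380, 279, 9, 27]), (23, [385.6, 311.2], [384, 307, 4, 9])]
yellow [(48, [358.9, 321.5], [356, 317, 6, 10])]
```

View pics/s2.png

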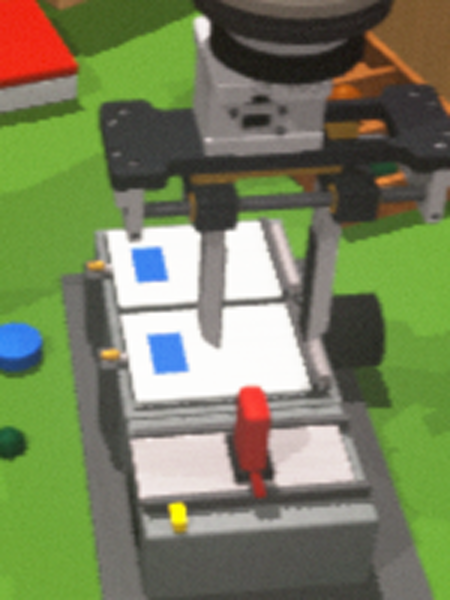

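Both covers are level and shut, and the open fingers straddle the red handle. I'll descend and grip.

>>> {"fn": "drive_tool", "kwargs": {"targets": [[[0,0,0.04,0,0,0,0.6],[0,0,0.082,0,0,0,0.6],[0,0,0.082,0,0,0,0.6],[0,0,0.082,0,0,0,0],[0,0,0.082,0,0,0,0],[0,0,0.082,0,0,0,0],[0,0,0.082,0,0,0,0],[0,0,0.082,0,0,0,0]]]}}

```text
clock: 7.32
position: [0.5558, -0.1822, 0.0869]
eef_rot: [180.0, -0.0, 74.0]
force: [0.8, -0.7, 4.6]
grip_width: 0.164
grip_force: 30.0
```

>>> {"fn": "drive_tool", "kwargs": {"targets": [[[0,-0.006,0,0,0,0,0],[0,-0.012,0,0,0,0,0],[0,-0.018,0,0,0,0,0],[0,-0.024,0,0,0,0,0],[0,-0.03,0,0,0,0,0],[0,-0.035,0,0,0,0,0],[0,-0.04,0,0,0,0,0],[0,-0.043,0,0,0,0,0],[0,-0.045,0,0,0,0,0],[0,-0.045,0,0,0,0,0]]]}}

```text
clock: 8.57
position: [0.5132, -0.17, 0.0869]
eef_rot: [179.9, 0.0, 74.0]
force: [6.3, -1.0, -0.9]
grip_width: 0.166
grip_force: 30.0
```

```bash
python3 - <<'E'
from h import *
im=get_image("side"); t=get_image("top")
a=cv2.resize(im[275:345,330:410],(400,350),interpolation=cv2.INTER_CUBIC);b=cv2.resize(t[205:275,370:450],(400,350),interpolation=cv2.INTER_CUBIC)
cv2.imwrite("pics/s3.png",np.hstack([a,b]))
for c in('red','yellow'):print(c,blobs(im,c,(320,190,440,350)),blobs(t,c,(265,140,440,280)))
E
```

```text
red [(246, [359.9, 296.8], [355, 281, 10, 37])] []
yellow [(4, [336.5, 267.0], [335, 267, 4, 1]), (45, [358.9, 321.9], [356, 318, 6, 9])] []
```

View pics/s3.png

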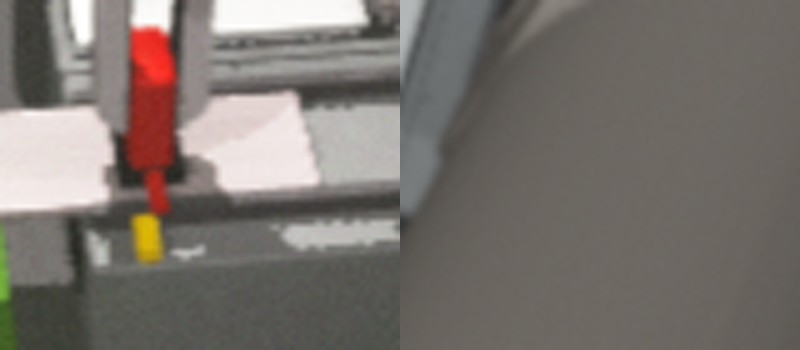

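```bash
python3 - <<'E'
from h import *
u=np.array([-.9613,.2756,0]); P=get_state()['position']; o=P*[1,1,0]
im=get_image("side")
def m(h): return h
hsv=cv2.cvtColor(im,cv2.COLOR_BGR2HSV)
red=cv2.inRange(hsv,(0,150,60),(8,255,255))
for r in range(306,321):
    x=np.where(red[r,340:390])[0]+340
    if len(x): print(r,x.min(),x.max(),[round(float(((plane("side",(c,r),.074)-o)@u)*1000),1) for c in(x.min()-.5,x.mean(),x.max()+.5)])
yel=cv2.inRange(hsv,(20,130,90),(36,255,255))
for r in range(315,330):
    x=np.where(yel[r,345:375])[0]+345
    if len(x): print('y',r,x.min(),x.max(),[(z,[round(float(((plane("side",(c,r),z)-o)@u)*1000),1) for c in(x.min()-.5,x.mean(),x.max()+.5)]) for z in(.069,.06)])
print('mark tri',((tri((358.9,321.4),(410.1,249.5))-o)@u)*1000,'mark top plane',[((plane("top",(410.1,249.5),z)-o)@u)*1000 for z in(.066,.069)])
w=np.array([.2756,.9613,0]); print('lat mark',(plane("side",(358.5,319),.069)-o)@w)
E
```

```text
306 355 364 [7.9, -1.1, -10.0]
307 356 364 [6.4, -1.6, -9.6]
308 356 362 [6.8, 0.5, -5.7]
309 359 362 [1.8, -1.8, -5.3]
310 359 362 [2.1, -1.4, -5.0]
311 359 362 [2.5, -1.1, -4.6]
312 359 362 [2.8, -0.7, -4.2]
313 360 362 [1.4, -1.2, -3.9]
314 360 362 [1.7, -0.9, -3.5]
315 360 363 [2.1, -1.4, -4.9]
316 360 363 [2.4, -1.1, -4.6]
317 361 362 [1.0, -0.7, -2.5]
y 318 356 360 [(0.069, [9.3, 4.9, 0.5]), (0.06, [8.0, 3.5, -1.0])]
y 319 356 361 [(0.069, [9.7, 4.4, -0.9]), (0.06, [8.3, 3.0, -2.4])]
y 320 356 361 [(0.069, [10.0, 4.7, -0.5]), (0.06, [8.6, 3.3, -2.0])]
y 321 357 361 [(0.069, [8.6, 4.2, -0.2]), (0.06, [7.2, 2.7, -1.7])]
y 322 357 361 [(0.069, [8.9, 4.5, 0.2]), (0.06, [7.5, 3.1, -1.3])]
y 323 357 361 [(0.069, [9.2, 4.9, 0.5]), (0.06, [7.8, 3.4, -1.0])]
y 324 357 362 [(0.069, [9.5, 4.3, -0.9]), (0.06, [8.2, 2.9, -2.4])]
y 325 357 362 [(0.069, [9.9, 4.7, -0.5]), (0.06, [8.5, 3.2, -2.1])]
y 326 357 361 [(0.069, [10.2, 5.9, 1.5]), (0.06, [8.8, 4.4, 0.0])]
y 327 359 360 [(0.069, [7.0, 5.3, 3.6]), (0.06, [5.6, 3.9, 2.1])]
mark tri 5.097583614195528 mark top plane [np.float64(5.957641461779269), np.float64(6.466767909569198)]
lat mark -0.035965083214521736
```

The pointer (362,317) stands about 5.7 mm short of the mark centre (359,322). I'll pull that much further.

>>> {"fn": "drive_tool", "kwargs": {"targets": [[[0,-0.003,0,0,0,0,0],[0,-0.0057,0,0,0,0,0],[0,-0.0057,0,0,0,0,0],[0,-0.0057,0,0,0,0,0],[0,-0.0057,0,0,0,0,0],[0,-0.0057,0,0,0,0,0],[0,-0.0057,0,0,0,0,0]]]}}

```text
clock: 9.6
position: [0.5078, -0.1684, 0.0869]
eef_rot: [179.9, 0.0, 74.0]
force: [7.0, -1.3, -1.6]
grip_width: 0.166
grip_force: 30.0
```

```bash
python3 - <<'E'
from h import *
u=np.array([-.9613,.2756,0]); P=get_state()['position']; o=P*[1,1,0]
im=get_image("side")
hsv=cv2.cvtColor(im,cv2.COLOR_BGR2HSV)
print(P,(P-[.5558,-.1822,0])@u)
for n,lo,hi,rs,z in(("ptr",(0,150,60),(8,255,255),range(311,319),.074),("mark",(20,130,90),(36,255,255),range(317,327),.068)):
    k=cv2.inRange(hsv,lo,hi); v=[]
    for r in rs:
        x=np.where(k[r,340:380])[0]+340
        if len(x): v.append(((plane("side",(x.mean(),r),z)-o)@u)*1000)
    print(n,np.round(v,1))
print([blobs(im,'blue',(320,190,440,350))])
cv2.imwrite("pics/s4.png",cv2.resize(im[275:345,330:410],(560,490),interpolation=cv2.INTER_CUBIC))
E
```

```text
[ 0.50779812 -0.16838889  0.08685936] 0.049950546499638496
ptr [-1.4 -1.  -1.6 -1.2 -1.8 -1.5  0.6]
mark [-1.7 -1.4 -1.1 -1.6 -1.3 -0.9 -1.5 -0.3  0.1]
[[(85, [357.2, 268.4], [353, 262, 9, 12])]]
```

View pics/s4.png

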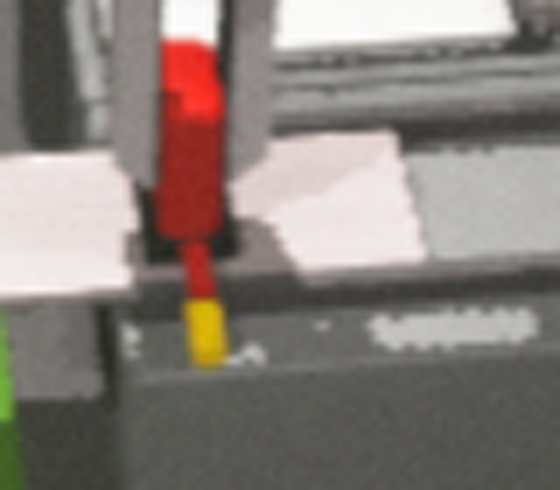

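The pointer now lines up with the centre of the yellow mark, within about 0.3 mm by measurement. The grip is holding at 30 N, so I'm handing the job in.

```bash
python3 -c "
from station import *
print(job_done())"
```

```text
the job is handed in; nothing more can be done
None
```

I pressed both covers shut and pulled the gate about 50 mm to put the pointer over the yellow mark; the robot was still holding it there with 30 N of grip when I handed the job in. The hand-in returned no verdict.

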